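# Load the balance beam level

## Task

The balance beam hangs down on the left under its pinned brass block. Bring it level without ever letting it swing far over: first hang the large stirrup weight on the raised right arm, then the small stirrup weight on the left arm beyond the pinned block. Lower each astride the shoe's flat landing and slide it gently outward by feel, never forcing it or bearing down on the beam, until its cross pin drops into the groove before the stop; leave both hanging free, the beam level and still, and the other things on the bench where they are.

Things in the scene. Friction and masses are not known exactly. Their poses are not given: they have to be found in the camera images.
- stand: fixed steel stand with a forked post: base plate 84 (x) x 130 (y) x 12 mm; origin under the base's centre; z up, y along the beam to the left as the robot sees it. It carries the beam, pivot 135 mm above this origin. Along the top of each shoe going outward: landing 35 mm long; groove 15 mm wide, 7 mm deep, its middle somewhere 115 to 135 mm from the pivot; then a stop 12 mm above the landing.
- beam_pivot (a point): pivot in the middle of the beam; frame tilts with the beam: y along it to its left end, x across, z up. Bar 330 x 8 x 16 mm (y, x, z), centred here. A brass block (0.83 kg, 44x36x60 mm, below the bar) is pinned for good to the left arm at y = +45 mm. Each arm has one steel shoe clamped on it, 13 mm wide; pushing a weight on it with over 15 N would strain it.
- landing_left (a point): point on top of the shoe's flat landing, 100 mm out from the pivot on the left arm, moving with the beam (y to the beam's left end, z up). The shoe (13 mm wide) is clamped at a different place every time, not measured, but this point is always on its landing, with 7 mm or more of landing to either side.
- landing_right (a point): point on top of the shoe's flat landing, 100 mm out from the pivot on the right arm, moving with the beam (y to the beam's left end, z up). The shoe (13 mm wide) is clamped at a different place every time, not measured, but this point is always on its landing, with 7 mm or more of landing to either side.
- beam (a joint): tilt, rad; 0 level, positive left arm up. Damped, sprung to level (about 3.7 Nm/rad): rests near -0.10 with the pinned block alone, near +0.10 with the large weight in the right groove too, near 0 with both weights. Far over means beyond 0.165. Pressing on a seat sinks it about 4 mm per newton.
- large_weight_grip (a point): LARGE weight's steel grip tab, its middle: 98 mm above the weight's underside. Tab 14 mm thick along the weight's own y (grip it there; this y is to lie along the beam), 22 mm along its x, from 76 to 118 mm above the underside. Standing on the bench; about 0.6 kg. Half a turn about z is the same shape.
- large_weight_pin (a point): centre of the large weight's cross pin (12 mm diameter, along the weight's x), 60 mm above its underside, 38 mm below the tab's middle. Below the pin the weight is an open slot 20 mm wide across x, so it lowers astride the 13 mm wide shoe until the pin rests on it. Pin centre when seated: 17 mm above the pivot in the beam's frame; on the landing 24 mm.
- large_weight: the large stirrup weight: two brass slabs, each 14 x 48 x 42 mm (overall 48 x 48 mm), standing side by side, joined by straps to a steel cross pin and a flat upright grip tab on top, 118 mm high in all; origin at the centre of its underside, z up.
- small_weight_grip (a point): SMALL weight's steel grip tab, its middle: 98 mm above the weight's underside. Tab 14 mm thick along the weight's own y (grip it there; this y is to lie along the beam), 22 mm along its x, from 76 to 118 mm above the underside. Standing on the bench; about 0.3 kg. Half a turn about z is the same shape.
- small_weight_pin (a point): centre of the small weight's cross pin (12 mm diameter, along the weight's x), 60 mm above its underside, 38 mm below the tab's middle. Below the pin the weight is an open slot 20 mm wide across x, so it lowers astride the 13 mm wide shoe until the pin rests on it. Pin centre when seated: 17 mm above the pivot in the beam's frame; on the landing 24 mm.
- small_weight: the small stirrup weight: two brass slabs, each 12 x 36 x 38 mm (overall 44 x 36 mm), standing side by side, joined by straps to a steel cross pin and a flat upright grip tab on top, 118 mm high in all; origin at the centre of its underside, z up.
- jar_3: bystander, leave alone: white sample jar with green lid, 52 mm wide, 67 high; origin at the centre of its underside
- vial_2: bystander, leave alone: glass vial with black cap, 27 mm wide, 56 high; origin at the centre of its underside
- tape_yellow: bystander, leave alone: roll of tape lying flat, 72 mm wide, 19 high; origin at the centre of its underside
- weight_50: bystander, leave alone: small round brass weight with a knob, 20 mm wide, 24 high (has no stirrup; not for the beam); origin at the centre of its underside
- tc_plug_1: bystander, leave alone: small thermocouple plug, 16x36x10 mm; origin at the centre of its underside
- bolt_m8: bystander, leave alone: hex bolt standing on its head, 13 mm wide, 35 high; origin at the centre of its underside

How it is judged (in metres and radians):
On the way, in this order (a step that is already met when the one before it is completed fails the run):
1. the large weight's pin lies in the groove of the right arm, small weight not yet hung (y of large_weight_pin in the frame of beam_pivot between -0.142 and -0.108 m and z of large_weight_pin in the frame of beam_pivot between 0.013 and 0.0195 m and z of small_weight_pin in the frame of beam_pivot below 0.005 m), for 0.3 s.
2. the small weight's pin lies in the groove of the left arm, the large one still in the right groove (y of large_weight_pin in the frame of beam_pivot between -0.142 and -0.108 m and z of large_weight_pin in the frame of beam_pivot between 0.013 and 0.0195 m and y of small_weight_pin in the frame of beam_pivot between 0.108 and 0.142 m and z of small_weight_pin in the frame of beam_pivot between 0.013 and 0.0195 m), for 0.3 s.
At the end, for the whole second after the job is handed in: Large weight's pin in the right groove, small weight's pin in the left groove (pin centre 13 to 19.5 mm above the pivot in the beam's frame, 108 to 142 mm out); both within 0.3 rad of upright and under 0.03 m/s; beam level within 0.05 rad and still (under 0.05 rad/s) (all of step 2 and value of joint beam between -0.05 and 0.05 rad and velocity of joint beam between -0.05 and 0.05 rad/s and linear speed of each of large_weight, small_weight below 0.03 m/s and angle between each of large_weight, small_weight's own z axis and vertical below 0.3 rad); the robot touches nothing.
It fails at once if the beam swings further than 0.165 rad either way (two loads on one side, or pressed down) (value of joint beam below -0.165 rad or value of joint beam above 0.165 rad).
It fails at once if the large weight is forced against the beam, its shoe or the stand with more than 15 N (contact force between large_weight and stand above 15 N).
It fails at once if the small weight is forced against the beam, its shoe or the stand with more than 15 N (contact force between small_weight and stand above 15 N).
It fails at once if a bystander is displaced by more than 20 mm (distance of any of jar_3, vial_2, tape_yellow, weight_50, tc_plug_1, bolt_m8 from where it was at the start of the episode above 0.02 m).
It also fails if it takes over 70 s, if anything falls off the work surface, if the arm or the gripper's body presses on something with over 40 N, if the wrist force passes 120 N, or if a joint passes its speed limit or range.

## Robot

A 7-joint arm with a two-finger parallel gripper is mounted at the origin on a cart in front of the work surface, level with it; the furniture and walls round the work are solid. World frame = base frame: x ahead of the robot, y to its left, z up, the work surface at z = 0. Lengths are in mm, angles in rad, forces in N, time in s.
With the tool pointing down it reaches from about 400 to 925 mm from the base axis. Payload 5.6 kg.
Tool frame: the origin (TCP) lies midway between the tips of the shut fingers; the grasp point (between the pads) lies 19 mm behind it; z points along the fingers, y is the line along which they close (so a half turn about z gives the same grasp; the last joint's range is limited). The gripper opens to 85 mm and grips with 20 to 120 N. Pads are 22 mm wide; open, the fingers measure 114 mm over their backs; the gripper's body (76 mm by 85 mm) begins 54 mm behind the grasp point. The pads swing forward as they close: fully open they stand 13 mm farther back than shut.
Start: joints at [1.284, 0.468, -0.012, 1.603, 0.006, 1.071, -0.056], TCP at [156.862, -630.795, 231.29] pointing down, gripper open.
Joint ranges: [-2.53, 2.53], [-0.31, 2.02], [-1.57, 1.55], [0.28, 2.44], [-1.29, 4.43], [0.15, 1.84], [-2.92, 2.92]. Speed limits (rad/s): [2.57, 2.57, 3.14, 3.14, 3.14, 3.14, 3.14].

## Interface

Orientations are given as a unit quaternion [x, y, z, w].
In Python, from plant import sense, get_image, arm gives the robot as it stands.
- The arm moves only by the tool step_arm, never from a script. Its argument "plan" is a list of rows, each an object of numbers: "claw": the finger opening in cm, from 0 to 8.54; "x", "y", "z": the shift along the tool's x, y, z in cm; "spin": the turn about the tool's z in degrees. A call has 1 to 10 rows; each row shifts and turns the commanded pose from where the row before left it, along the tool's axes as they then stand; what a row does not reach is not made up. A row lasts 1/8 s, in which the tool goes at most 62.5 mm and 10.7 degrees, less where a joint would pass 70% of its speed; a pose out of reach is approached as far as the arm can. A call with a gripper value outside its range is refused whole. The fingers move at their own pace and stop on an object; the grip force is fixed at half the most. Time passes only in rows, so rows that do not move let the fingers close. It gives the time, the measured TCP pose, the force, the opening and the grip force at its end, in the units of the state.
- sense(): the state, without advancing time (a new reading comes with each control period).
- get_image(name): name is "side" or "top" or "wrist"; returns a dict with "img" (384x512x3 uint8, red, green, blue), "mtx" (3x3 intrinsics, pixels), "k1" (the pictures are not rectified: a ray, as slopes to the right and down, at radius r is drawn at 1 + k1 r^2 times it, then the intrinsics apply), "cam_to_world" (4x4, takes a point from camera to world coordinates). Camera axes: x right, y up, looking along -z (the intrinsics and any distortion apply to the point x, -y, -z); pixel columns grow to the right and rows downward; lengths in mm; the calibration is good to about 2 mm. A picture is of the moment at which its call begins. There is no depth.
- arm.job_done(): hands the job in; it is judged then, once.
The state is a dict: "time_s": time; "joint_positions": joint angles; "dq": joint speeds; "effort": joint torques, N m; "eef_pos": TCP position; "tcp_rot": TCP orientation; "wrist_force": force on the tool from outside, world axes, zero at the start; "moment": the same for the moment, N m; "finger_gap": finger opening in mm; "finger_force": force on a finger pad.
Only numpy, scipy, OpenCV 4.12 (cv2) and the standard library are available. Lean on these libraries where they do the work, as an engineer would, in place of code of your own. Each camera call takes 0.05 s, during which the arm holds its last target. There are 200 camera calls.

## Working session

There is one attempt and no reset: what is moved stays moved. The work goes in short steps, Python scripts to look and compute and a tool call to move; the robot and the scene stay as the last step left them, time stands still between calls to the robot, and variables do not carry over. Pictures are saved under pics/ and viewed, at most 10 in all, crops included, and the job is handed in when it is done.

Besides the shell and the picture viewer there is one more tool, called after ">>>" by a JSON object that holds its "api" and its "payload". step_arm: Moves the arm, as the interface text tells. Its arguments: {"type":"object","properties":{"plan":{"type":"array","items":{"type":"object","properties":{"claw":{"type":"number"},"x":{"type":"number"},"y":{"type":"number"},"z":{"type":"number"},"spin":{"type":"number"}}}}},"required":["plan"]}

```bash
mkdir -p pics; cat > h.py <<'E'
import numpy as np, cv2
from plant import sense, get_image, arm
def grab(n,f=None):
    d=get_image(n)
    if f: cv2.imwrite('pics/'+f,d['img'][:,:,::-1])
    return d
def ray(d,u,v):
    K=np.array(d['mtx']);T=np.array(d['cam_to_world'])
    p=np.array([(u-K[0,2])/K[0,0],(v-K[1,2])/K[1,1]]);q=p.copy()
    for _ in range(20): q=p/(1+d['k1']*(q@q))
    w=T[:3,:3]@np.array([q[0],-q[1],-1]);return T[:3,3],w/np.linalg.norm(w)
def onz(d,u,v,z):
    o,w=ray(d,u,v);return o+w*(z-o[2])/w[2]
def onplane(d,u,v,ax,val):
    o,w=ray(d,u,v);return o+w*(val-o[ax])/w[ax]
def tri(a,b):
    # a,b: (d,u,v)
    o1,w1=ray(*a);o2,w2=ray(*b)
    s=np.linalg.lstsq(np.c_[w1,-w2],o2-o1,rcond=None)[0]
    p,q=o1+s[0]*w1,o2+s[1]*w2
    return (p+q)/2,np.linalg.norm(p-q)
def proj(d,P):
    T=np.array(d['cam_to_world']);c=T[:3,:3].T@(np.array(P,float)-T[:3,3])
    q=np.array([c[0],-c[1]])/-c[2];q=q*(1+d['k1']*(q@q));K=np.array(d['mtx'])
    return K[0,0]*q[0]+K[0,2],K[1,1]*q[1]+K[1,2]
E
python3 - <<'E'
from h import *
ds=[grab(n,n+'0.png') for n in('side','top','wrist')]
im=np.hstack([cv2.resize(d['img'],(512,384)) for d in ds[:2]])
for d in ds: print(np.round(d['cam_to_world'],3).tolist(),np.round(d['mtx'],1).tolist(),d['k1'])
s=sense();print(s)
E
```

```text
[[-0.877, 0.27, -0.398, 80.966], [-0.481, -0.472, 0.739, 872.609], [0.012, 0.839, 0.544, 748.937], [0.0, 0.0, 0.0, 1.0]] [[384.2, 0.0, 255.9], [0.0, 384.2, 193.9], [0.0, 0.0, 1.0]] 0.018349449063779714
[[-0.044, 0.973, -0.226, 246.403], [-0.999, -0.042, 0.011, 21.308], [0.001, 0.227, 0.974, 1521.736], [0.0, 0.0, 0.0, 1.0]] [[470.3, 0.0, 244.9], [0.0, 470.3, 186.9], [0.0, 0.0, 1.0]] -0.16885547847111515
[[0.241, 0.933, 0.268, 223.744], [-0.97, 0.233, 0.065, -613.936], [-0.002, -0.275, 0.961, 372.968], [0.0, 0.0, 0.0, 1.0]] [[271.0, 0.0, 254.2], [0.0, 271.0, 188.6], [0.0, 0.0, 1.0]] -0.04805778880362098
{'time_s': 0.15, 'joint_positions': array([ 1.28402486,  0.46820682, -0.01163395,  1.60336716,  0.0060328 ,
        1.07140481, -0.0562958 ]), 'dq': array([-0.00113919, -0.00246237,  0.00032165, -0.00377645, -0.00137393,
        0.00195483, -0.00131254]), 'effort': array([ 6.98192507e-04, -5.32794249e+01,  2.15093291e-02, -2.51553315e+01,
        1.14764390e-02,  5.55567996e-03,  7.07086954e-06]), 'eef_pos': array([ 156.73858039, -630.39876031,  230.55505393]), 'tcp_rot': array([ 9.92581969e-01,  1.21575403e-01, -1.40404453e-04, -6.61255155e-04]), 'wrist_force': array([-0.56344973, -0.01092161,  0.0777127 ]), 'moment': array([-0.01559502, -0.0005709 , -0.05318337]), 'finger_force': 0.0, 'finger_gap': 85.26574983343653}
```

View pics/side0.png

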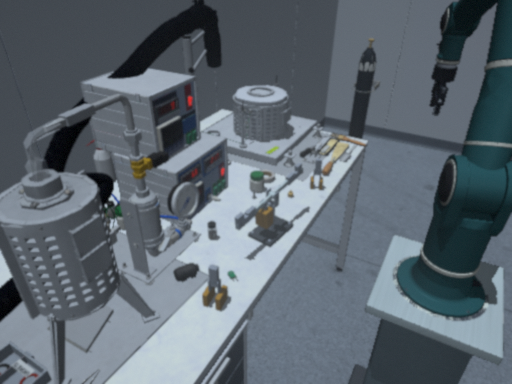

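View pics/top0.png

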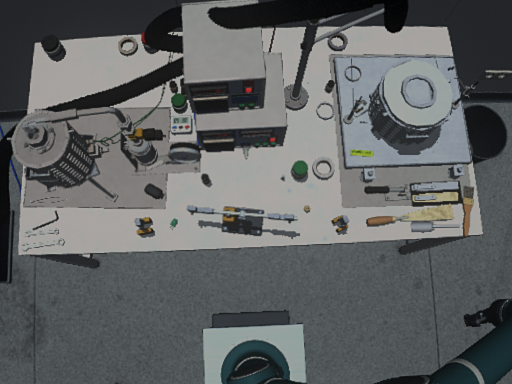

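The side view shows the beam at about (265,210), with weights near (215,290) and (317,172). The top view has the beam at (243,215), with weights at (146,226) and (341,224). I'll enlarge them.

```bash
python3 - <<'E'
import cv2,numpy as np
t=cv2.imread('pics/top0.png');s=cv2.imread('pics/side0.png')
def c(i,x,y,w,h,k): return cv2.resize(i[y:y+h,x:x+w],(w*k,h*k),interpolation=cv2.INTER_CUBIC)
a=np.hstack([c(t,126,200,50,50,5),c(t,316,200,50,50,5),c(s,190,260,50,50,5)])
b=np.hstack([c(t,183,190,120,60,4)[:240],c(s,292,150,50,48,5)[:240]])
W=750;b=np.hstack([b,np.zeros((240,W-b.shape[1],3),np.uint8)]) if b.shape[1]<W else b[:,:W]
cv2.imwrite('pics/c1.png',np.vstack([a,b]))
E
```

```text
(no output)
```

View pics/c1.png

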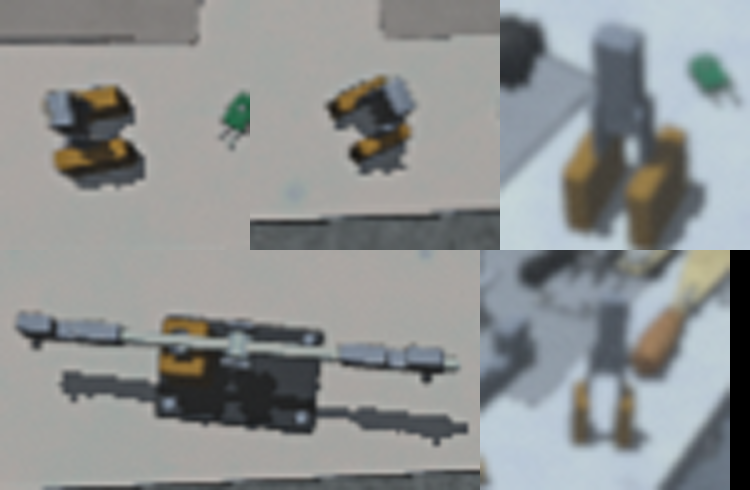

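```bash
python3 - <<'E'
from h import *
t=grab('top');s=grab('side')
print('L tab',tri((t,138,221.4),(s,213.6,268.4)))
print('R tab',tri((t,345.6,220),(s,318,161)))
for n,c in(('Lslab lower',[(54,165),(130,145)]),('R slab upper',[(328,120),(385,82)])):
    p=[onz(t,x/5+126 if n[0]=='L' else (x-250)/5+316,y/5+200,42) for x,y in c]
    print(n,p,np.linalg.norm(p[0]-p[1]))
a,b=onz(t,20/4+183,(320-250)/4+190,125),onz(t,458/4+183,(362-250)/4+190,160)
print('beam ends',a,b, (a+b)/2,np.linalg.norm(a-b),np.degrees(np.arctan2((a-b)[0],(a-b)[1])))
a=[onz(t,x/4+183,(y-250)/4+190,12) for x,y in((163,338-0),(322,330),(155,415),(315,432))];print('base',a)
for n,z,p in(('jar',67,(300,170)),('vial',56,(206,179)),('plug',5,(174,223)),('w50',20,(307,209)),('tape',19,(324,168))):print(n,onz(t,*p,z))
E
```

```text
L tab (array([479.76090423, 336.3250587 , 111.00031712]), np.float64(1.1384804572035303))
R tab (array([ 459.72651414, -297.86294751,  107.44083397]), np.float64(4.2753918883881346))
Lslab lower [array([454.39716049, 355.83426449,  42.        ]), array([465.46811084, 306.60133115,  42.        ])] 50.46233909085298
R slab upper [array([ 456.72772223, -266.72558076,   42.        ]), array([ 479.4932216 , -305.74184863,   42.        ])] 45.17230479202657
beam ends [514.54853534 180.38729759 125.        ] [ 462.51084531 -144.24087692  160.        ] [488.52969032  18.07321033 142.5       ] 330.6302661141704 9.107000314330993
base [array([516.3977687 ,  76.79195925,  12.        ]), array([517.38405091, -52.92280472,  12.        ]), array([453.55539867,  85.43687488,  12.        ]), array([434.16342355, -42.96626239,  12.        ])]
jar [ 632.47375566 -174.28247102   67.        ]
vial [618.54094541 128.61977423  56.        ]
plug [487.95766496 240.9777659    5.        ]
w50 [ 512.8814474  -194.27077239   20.        ]
tape [ 648.75296351 -261.53275253   19.        ]
```

>>> {"api": "step_arm", "payload": {"plan": [{"x": 4,"y": -3.3,"z": -1},{"x": 4,"y": -3.3,"z": -1},{"x": 4,"y": -3.3,"z": -1},{"x": 4,"y": -3.3},{"x": 4,"y": -3.3},{"x": 4,"y": -3.3},{"x": 4,"y": -3.3},{"x": 4,"y": -3.3},{}]}}

```text
$.plan[0]: bad value
```

```bash
python3 - <<'E'
from h import *
d=grab('wrist','w1.png');s=sense();print(s['time_s'],s['eef_pos'],s['tcp_rot'],s['joint_positions'])
E
```

```text
0.3 [ 156.78573528 -630.63067285  230.96799789] [ 9.92584721e-01  1.21554451e-01 -7.44835776e-05 -2.84149129e-04] [ 1.28402318  0.46781894 -0.01158421  1.60297801  0.00600458  1.07141586
 -0.05627975]
```

View pics/w1.png

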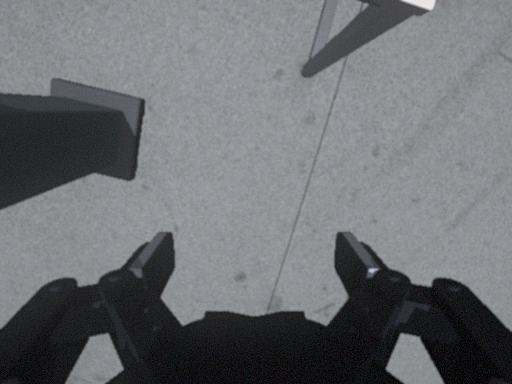

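The move was refused, so all keys are probably required. The picture only shows the floor and the fingers.

>>> {"api": "step_arm", "payload": {"plan": [{"claw": 8.5,"spin": 0,"x": 4,"y": -3.3,"z": -1},{"claw": 8.5,"spin": 0,"x": 4,"y": -3.3,"z": -1},{"claw": 8.5,"spin": 0,"x": 4,"y": -3.3,"z": -1},{"claw": 8.5,"spin": 0,"x": 4,"y": -3.3,"z": 0},{"claw": 8.5,"spin": 0,"x": 4,"y": -3.3,"z": 0},{"claw": 8.5,"spin": 0,"x": 4,"y": -3.3,"z": 0},{"claw": 8.5,"spin": 0,"x": 4,"y": -3.3,"z": 0},{"claw": 8.5,"spin": 0,"x": 4,"y": -3.3,"z": 0},{"claw": 8.5,"spin": 0,"x": 0,"y": 0,"z": 0}]}}

```text
time_s: 1.42
eef_pos: [406.3, -293.5, 261.6]
tcp_rot: [0.992, 0.126, 0.001, -0.0]
wrist_force: [0.4, 0.2, 0.3]
finger_gap: 84.9
finger_force: 0.0
```

```bash
python3 - <<'E'
from h import *
d=grab('wrist','w2.png');s=sense();print(s['time_s'],s['eef_pos'],s['tcp_rot'],s['joint_positions'])
E
```

```text
1.475 [ 404.68339448 -295.92893746  261.46191413] [9.92332210e-01 1.23599177e-01 1.36638465e-04 1.03292711e-04] [ 0.76821597  0.19806456 -0.23068065  1.91520912  0.05237952  1.03369523
 -0.80787531]
```

View pics/w2.png

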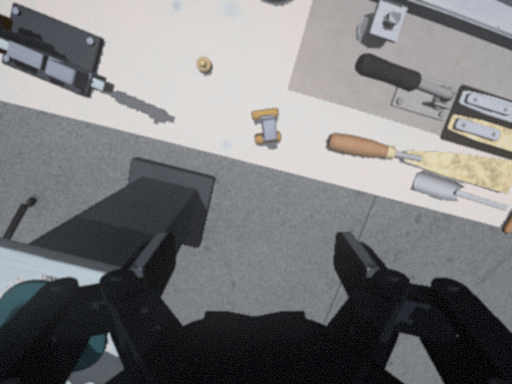

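The weight at (267,127) has slabs shorter than its overall width, so it is the small one and the large one is on the left. I'll pass over the beam and look.

>>> {"api": "step_arm", "payload": {"plan": [{"claw": 8.5,"spin": 0,"x": 1.5,"y": -4.8,"z": 0},{"claw": 8.5,"spin": 0,"x": 1.5,"y": -4.8,"z": 0},{"claw": 8.5,"spin": 0,"x": 1.5,"y": -4.8,"z": 0},{"claw": 8.5,"spin": 0,"x": 1.5,"y": -4.8,"z": 0},{"claw": 8.5,"spin": 0,"x": 1.5,"y": -4.8,"z": 0},{"claw": 8.5,"spin": 0,"x": 1.5,"y": -4.8,"z": 0},{"claw": 8.5,"spin": 0,"x": 0,"y": 0,"z": 0}]}}

```text
time_s: 2.35
eef_pos: [421.6, 5.8, 261.6]
tcp_rot: [0.992, 0.124, 0.0, -0.0]
wrist_force: [-0.1, -0.5, 0.4]
finger_gap: 85.0
finger_force: 0.0
```

```bash
python3 - <<'E'
from h import *
d=grab('wrist','w3.png');s=sense();print(s['time_s'],s['eef_pos'],s['tcp_rot'],s['joint_positions'])
np.save('w3.npy',d,allow_pickle=True)
E
```

```text
2.4 [421.59781104   3.68676149 261.37015216] [9.92512565e-01 1.22142299e-01 6.32856241e-05 2.51753895e-04] [ 0.401641    0.07289399 -0.50530639  2.06627181  0.04218829  1.01177391
 -1.45081962]
```

View pics/w3.png

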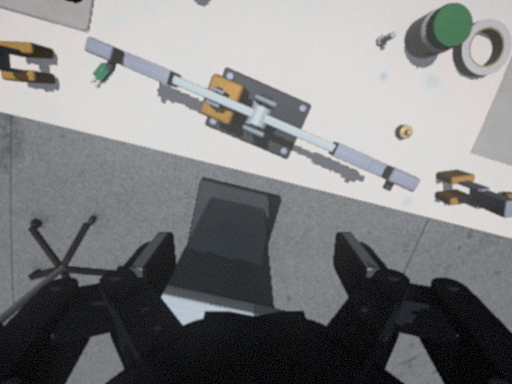

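The wrist view shows the beam: left end about (88,45), pivot (258,115), right end (418,183), shoes at (172,78)–(88,45) and (335,148)–(415,185). Computing the beam geometry next.

```bash
python3 - <<'E'
from h import *
d=np.load('w3.npy',allow_pickle=True).item();t=grab('top')
im=d['img']
pv=onz(d,258,115,140);print('pivot',pv)
# beam bar edges: light bar line in the wrist view near pivot
a=onz(d,180,82,137);b=onz(d,332,146,148)
print(a,b,np.degrees(np.arctan2((a-b)[0],(a-b)[1])))
u=np.array([a-b])[0][:2];u/=np.linalg.norm(u)
L=onz(d,88,45,135);R=onz(d,418,185,160);print('ends',L,R,(L+R)/2,np.linalg.norm(L-R),np.degrees(np.arctan2((L-R)[0],(L-R)[1])))
print('top proj of pivot',proj(t,pv),'ends',proj(t,L),proj(t,R))
print([onz(d,*p,12) for p in((230,75),(303,107),(288,150),(211,118))])
c=im[25:200,70:430];cv2.imwrite('pics/c2.png',cv2.resize(c,(792,385),interpolation=cv2.INTER_CUBIC)[:,:,::-1])
E
```

```text
pivot [486.22279556  18.48819372 140.        ]
[497.56221293  96.34643491 137.        ] [476.20687608 -56.23208337 148.        ] 7.967527396076285
ends [509.97726992 186.71736671 135.        ] [ 462.57236671 -144.42780787  160.        ] [486.27481832  21.14477942 147.5       ] 335.45394839363337 8.146795054451578
top proj of pivot (np.float64(241.8140235262188), np.float64(213.64443210443602)) ends (np.float64(185.54127663481412), np.float64(208.46883614447415)) (np.float64(297.5618728265409), np.float64(217.97643622333953))
[array([526.97832188,  66.38003323,  12.        ]), array([511.20955345, -41.58741614,  12.        ]), array([448.27795214, -37.90298235,  12.        ]), array([465.0543873,  79.5426621,  12.       ])]
```

View pics/c2.png

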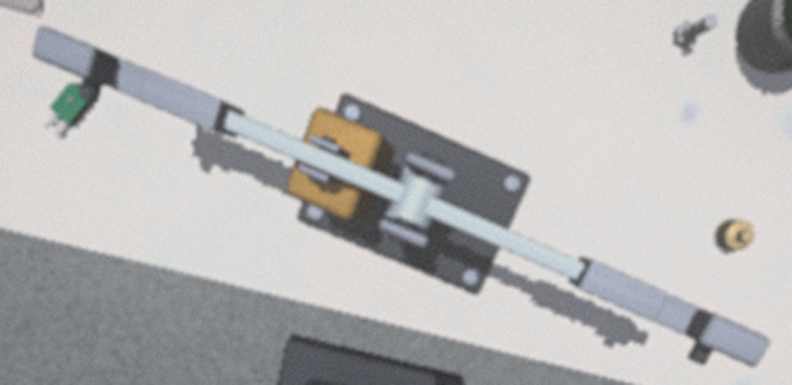

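>>> {"api": "step_arm", "payload": {"plan": [{"claw": 8.5,"spin": 0,"x": 1.4,"y": -5.1,"z": 0},{"claw": 8.5,"spin": 0,"x": 1.4,"y": -5.1,"z": 0},{"claw": 8.5,"spin": 0,"x": 1.4,"y": -5.1,"z": 0},{"claw": 8.5,"spin": 0,"x": 1.4,"y": -5.1,"z": 1},{"claw": 8.5,"spin": 0,"x": 1.4,"y": -5.1,"z": 1},{"claw": 8.5,"spin": 0,"x": 1.4,"y": -5.1,"z": 1},{"claw": 8.5,"spin": 0,"x": 0,"y": 0,"z": 0}]}}

```text
time_s: 3.32
eef_pos: [429.0, 322.9, 230.0]
tcp_rot: [0.992, 0.123, -0.001, -0.001]
wrist_force: [-0.7, -0.9, 0.4]
finger_gap: 84.8
finger_force: 0.0
```

```bash
python3 - <<'E'
from h import *
d=grab('wrist','w4.png');s=sense();print(s['time_s'],s['eef_pos'],s['tcp_rot'],s['joint_positions'])
np.save('w4.npy',d,allow_pickle=True)
w=np.load('w3.npy',allow_pickle=True).item()
for n,p,z in(('pivot',(258.6,115.9),140),('gR',(388.2,171.4),165),('inR',(335,149),160),('gL',(116.4,55.9),140),('inL',(178,75),143)):
    q=onz(w,*p,z);print(n,q,np.hypot(q[0]-487,q[1]-17.5))
x,y=[int(v) for v in proj(d,(480,336,110))];print(x,y)
y0,x0=max(y-70,0),max(x-90,0);c=d['img'][y0:y0+140,x0:x0+180];print(x0,y0);cv2.imwrite('pics/c3.png',cv2.resize(c,None,fx=4,fy=4,interpolation=cv2.INTER_CUBIC)[:,:,::-1])
E
```

```text
3.375 [429.66659448 320.582363   230.12913106] [ 9.92577304e-01  1.21610449e-01 -1.03674100e-03  3.45304314e-04] [-0.14234702  0.36999326 -0.68901701  1.8472641   0.27189184  1.0223431
 -2.26903449]
pivot [485.56216853  17.73300248 140.        ] 1.4565883077960697
gR [ 468.10141281 -108.52279797  165.        ] 127.43195127308813
inR [474.89111506 -56.04342996 160.        ] 74.53362452815784
gL [506.173307   156.55411549 140.        ] 140.36973582308215
inL [502.85206189  97.56887297 143.        ] 81.62298870310404
254 128
164 58
```

View pics/c3.png

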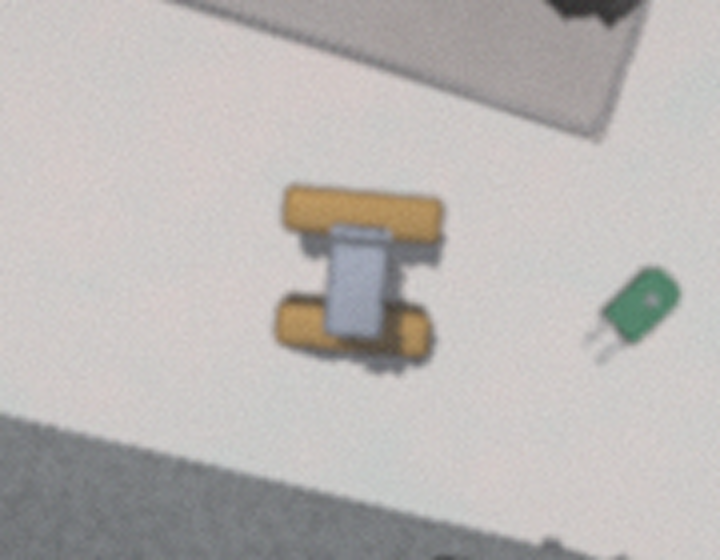

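The crop shows the large weight: slabs at (363,213) and (354,327), tab top at about (357,288), turned about 3.5° in the image. The plug is clear, at (640,300).

```bash
python3 - <<'E'
from h import *
d=np.load('w4.npy',allow_pickle=True).item()
f=lambda x,y:(164+x/4,58+y/4)
t=onz(d,*f(357,288),118);print('tab',t)
su,sl=onz(d,*f(363,211),42),onz(d,*f(354,323),42);print(su,sl,(su+sl)/2)
print('tri with top',tri((d,*f(357,288)),(grab('top'),138,221.4)))
a,b=onz(d,*f(285,208),42),onz(d,*f(441,217),42);v=b-a
a2,b2=onz(d,*f(279,322),42),onz(d,*f(430,334),42);v2=b2-a2
print([np.degrees(np.arctan2(q[1],q[0])) for q in(v,v2)],np.linalg.norm(v))
s=sense();p=s['eef_pos'];q=s['tcp_rot'];psi=2*np.arctan2(q[1],q[0]);print(p,np.degrees(psi))
X=np.array([np.cos(psi),np.sin(psi)]);Y=np.array([np.sin(psi),-np.cos(psi)])
for tgt in(t,(su+sl)/2): e=tgt[:2]-p[:2];print('move',e@X,e@Y)
E
```

```text
tab [479.1714581  336.63835339 118.        ]
[496.12098021 339.46990163  42.        ] [463.77691924 334.10646724  42.        ] [479.94894973 336.78818443  42.        ]
tri with top (array([479.3297572 , 336.20453781, 114.4314932 ]), np.float64(1.116637156206057))
[np.float64(-79.06137629926724), np.float64(-80.37159201112277)] 45.95564625975127
[430.15340648 319.29596515 230.44107543] 13.849198262028384
move 51.74425260972859 -5.104912939501721
move 52.535006501381204 -5.0642822223684005
```

>>> {"api": "step_arm", "payload": {"plan": [{"claw": 6,"spin": 0,"x": 2.6,"y": -0.25,"z": 0},{"claw": 6,"spin": 0,"x": 2.6,"y": -0.25,"z": 0},{"claw": 6,"spin": 3.5,"x": 0,"y": 0,"z": 0},{"claw": 6,"spin": 0,"x": 0,"y": 0,"z": 4},{"claw": 6,"spin": 0,"x": 0,"y": 0,"z": 4},{"claw": 6,"spin": 0,"x": 0,"y": 0,"z": 1},{"claw": 6,"spin": 0,"x": 0,"y": 0,"z": 0},{"claw": 6,"spin": 0,"x": 0,"y": 0,"z": 0}]}}

```text
time_s: 4.42
eef_pos: [479.7, 338.6, 143.0]
tcp_rot: [0.996, 0.091, 0.001, -0.001]
wrist_force: [0.5, 0.2, 0.2]
finger_gap: 59.9
finger_force: 0.0
```

```bash
python3 - <<'E'
from h import *
d=grab('wrist','w5.png');s=sense();q=s['tcp_rot'];psi=2*np.arctan2(q[1],q[0]);print(s['time_s'],s['eef_pos'],np.degrees(psi),q,s['finger_gap'],s['wrist_force'])
np.save('w5.npy',d,allow_pickle=True)
E
```

```text
4.475 [479.48790363 338.84985009 143.00457278] 10.433888556774614 [ 9.95856494e-01  9.09269960e-02  1.33666397e-03 -5.80916864e-04] 59.965678578778444 [ 0.90719535 -0.75059235  1.28520385]
```

View pics/w5.png

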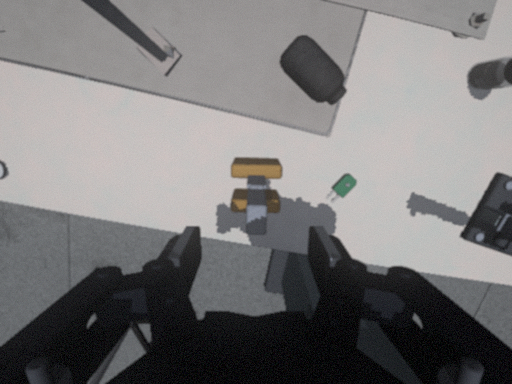

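The fingers (inner edges about 200 and 308) straddle the tab, centred near 257. I'll shift 2 mm, descend and close.

>>> {"api": "step_arm", "payload": {"plan": [{"claw": 6,"spin": 0,"x": 0,"y": 0.2,"z": 3},{"claw": 6,"spin": 0,"x": 0,"y": 0,"z": 2.2},{"claw": 6,"spin": 0,"x": 0,"y": 0,"z": 1},{"claw": 6,"spin": 0,"x": 0,"y": 0,"z": 0},{"claw": 0,"spin": 0,"x": 0,"y": 0,"z": 0},{"claw": 0,"spin": 0,"x": 0,"y": 0,"z": 0},{"claw": 0,"spin": 0,"x": 0,"y": 0,"z": 0},{"claw": 0,"spin": 0,"x": 0,"y": 0,"z": 0},{"claw": 0,"spin": 0,"x": 0,"y": 0,"z": 0},{"claw": 0,"spin": 0,"x": 0,"y": 0,"z": 0}]}}

```text
time_s: 5.72
eef_pos: [479.1, 337.1, 80.0]
tcp_rot: [0.996, 0.091, 0.001, -0.0]
wrist_force: [-0.8, 0.5, 5.3]
finger_gap: 13.4
finger_force: 58.8
```

>>> {"api": "step_arm", "payload": {"plan": [{"claw": 0,"spin": 0,"x": 0,"y": 0,"z": -2},{"claw": 0,"spin": 0,"x": 0,"y": 0,"z": -5},{"claw": 0,"spin": 0,"x": 0,"y": 0,"z": -5},{"claw": 0,"spin": 0,"x": 0,"y": 0,"z": -5},{"claw": 0,"spin": 0,"x": 0,"y": 0,"z": -5},{"claw": 0,"spin": 0,"x": 0,"y": 0,"z": 0},{"claw": 0,"spin": 0,"x": 0,"y": 0,"z": 0}]}}

```text
time_s: 6.6
eef_pos: [477.9, 335.2, 297.8]
tcp_rot: [0.996, 0.091, -0.001, 0.001]
wrist_force: [-0.5, -0.7, -7.5]
finger_gap: 13.8
finger_force: 59.4
```

>>> {"api": "step_arm", "payload": {"plan": [{"claw": 0,"spin": 0,"x": -0.5,"y": 2.5,"z": 0},{"claw": 0,"spin": 0,"x": -1,"y": 5,"z": 0},{"claw": 0,"spin": 0,"x": -1,"y": 5,"z": 0},{"claw": 0,"spin": 0,"x": -1,"y": 5,"z": 0},{"claw": 0,"spin": 0,"x": -1,"y": 5,"z": 0},{"claw": 0,"spin": 0,"x": -1,"y": 5,"z": 0},{"claw": 0,"spin": 0,"x": -1,"y": 5,"z": 0},{"claw": 0,"spin": 0,"x": -1,"y": 5,"z": 0},{"claw": 0,"spin": 9.2,"x": -0.5,"y": 3,"z": 0},{"claw": 0,"spin": 9.3,"x": 0,"y": 0,"z": 0}]}}

```text
time_s: 7.85
eef_pos: [471.7, -79.7, 296.5]
tcp_rot: [0.997, -0.076, -0.003, 0.0]
wrist_force: [-0.0, 1.2, -5.2]
finger_gap: 13.5
finger_force: 60.1
```

>>> {"api": "step_arm", "payload": {"plan": [{"claw": 0,"spin": 0,"x": 0,"y": 0,"z": 2},{"claw": 0,"spin": 0,"x": 0,"y": 0,"z": 0},{"claw": 0,"spin": 0,"x": 0,"y": 0,"z": 0},{"claw": 0,"spin": 0,"x": 0,"y": 0,"z": 0}]}}

```text
time_s: 8.35
eef_pos: [473.9, -76.2, 279.5]
tcp_rot: [0.998, -0.07, 0.0, 0.0]
wrist_force: [0.4, 1.5, -6.6]
finger_gap: 13.7
finger_force: 60.0
```

```bash
python3 - <<'E'
from h import *
d=grab('wrist','w6.png');s=sense();q=s['tcp_rot'];psi=2*np.arctan2(q[1],q[0]);print(s['time_s'],s['eef_pos'],np.degrees(psi),q,s['finger_gap'],s['wrist_force'],s['joint_positions'])
np.save('w6.npy',d,allow_pickle=True)
sd=grab('side');np.save('s6.npy',sd,allow_pickle=True)
a=cv2.resize(d['img'][20:220,150:400],(500,400),interpolation=cv2.INTER_CUBIC)
b=cv2.resize(sd['img'][100:260,220:340],(300,400),interpolation=cv2.INTER_CUBIC)
cv2.imwrite('pics/c6.png',np.hstack([a,b])[:,:,::-1])
E
```

```text
8.4 [473.96625494 -76.22220595 279.64322913] -8.016711464150436 [ 9.97553820e-01 -6.99019495e-02  2.95732976e-04  8.06760753e-05] 13.257217823914853 [-0.76139716  0.37339473 -5.68156987] [ 0.50576505  0.16210824 -0.45823991  1.92691316  0.08168509  1.06986495
 -1.69722813]
```

View pics/c6.png

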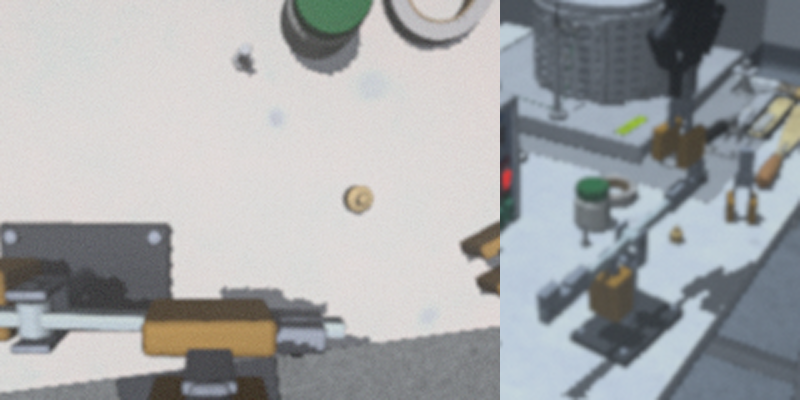

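The crop shows the weight held astride in line with the beam (slab at crop (210,325)). The pivot is at crop (32,321) and the bar tip at (335,327). My picture allowance is used up, so from here I go by numbers and force.

```bash
python3 - <<'E'
from h import *
d=np.load('w6.npy',allow_pickle=True).item();im=d['img'].astype(int)
f=lambda x,y:(150+x/2,20+y/2)
pts=[onz(d,*f(32,321),146),onz(d,*f(335,327),159)]
# bar between pivot and weight: light bluish band; print column profile
for u in(190,200,210):
    col=im[165:200,u];print(u,[int(c.sum()) for c in col])
print(pts)
s=sense();p=s['eef_pos']
psi=np.radians(-8.1);X=np.array([np.cos(psi),np.sin(psi)]);Y=np.array([np.sin(psi),-np.cos(psi)])
for n,c in(('tcp',p),('pivA',pts[0]),('tip',pts[1]),('pivB',(486.2,18.5)),('pivC',(487.9,16.6)),('pivD',(485.6,17.7)),('tipw3',(462.6,-144.4))):
    e=np.array(c)[:2];print(n,e@X,e@Y)
E
```

```text
190 [205, 190, 192, 190, 195, 187, 174, 187, 195, 246, 270, 315, 437, 575, 614, 610, 616, 611, 557, 438, 455, 589, 635, 651, 640, 642, 647, 641, 656, 643, 651, 632, 648, 651, 641]
200 [165, 188, 193, 190, 195, 188, 190, 185, 200, 231, 246, 283, 383, 558, 614, 630, 600, 600, 594, 538, 506, 578, 638, 643, 645, 641, 644, 644, 639, 642, 645, 651, 647, 646, 641]
210 [191, 186, 189, 186, 187, 191, 195, 174, 207, 197, 233, 270, 365, 524, 612, 626, 622, 602, 601, 566, 544, 587, 640, 648, 654, 640, 646, 651, 648, 643, 645, 640, 647, 633, 646]
[array([485.76073255,  15.79449789, 146.        ]), array([ 464.05542854, -139.56072447,  159.        ])]
tcp 479.93239856755054 8.717253548503876
pivA 478.6891529987235 -84.08121221796648
tip 479.0901307545371 72.78243734657036
pivB 478.742829590945 -86.82161663580901
pivC 480.69358214974454 -85.18010378044144
pivD 478.26153638186514 -85.94505697047322
tipw3 478.3310819514665 77.77850627994516
```

>>> {"api": "step_arm", "payload": {"plan": [{"claw": 0,"spin": 0,"x": -0.1,"y": 0.4,"z": 1.5},{"claw": 0,"spin": 0,"x": 0,"y": 0,"z": 1.5},{"claw": 0,"spin": 0,"x": 0,"y": 0,"z": 0.5},{"claw": 0,"spin": 0,"x": 0,"y": 0,"z": 0.3},{"claw": 0,"spin": 0,"x": 0,"y": 0,"z": 0.3},{"claw": 0,"spin": 0,"x": 0,"y": 0,"z": 0}]}}

```text
time_s: 9.2
eef_pos: [472.2, -80.1, 238.3]
tcp_rot: [0.998, -0.07, 0.0, 0.0]
wrist_force: [0.7, 0.0, -6.6]
finger_gap: 13.3
finger_force: 60.0
```

>>> {"api": "step_arm", "payload": {"plan": [{"claw": 0,"spin": 0,"x": 0,"y": 0,"z": 0.8},{"claw": 0,"spin": 0,"x": 0,"y": 0,"z": 0.8},{"claw": 0,"spin": 0,"x": 0,"y": 0,"z": 0.8},{"claw": 0,"spin": 0,"x": 0,"y": 0,"z": 0.8},{"claw": 0,"spin": 0,"x": 0,"y": 0,"z": 0.6},{"claw": 0,"spin": 0,"x": 0,"y": 0,"z": 0.3},{"claw": 0,"spin": 0,"x": 0,"y": 0,"z": 0}]}}

```text
time_s: 10.07
eef_pos: [472.2, -80.1, 197.1]
tcp_rot: [0.998, -0.07, -0.0, -0.0]
wrist_force: [1.3, 0.4, -6.0]
finger_gap: 13.2
finger_force: 60.1
```

>>> {"api": "step_arm", "payload": {"plan": [{"claw": 0,"spin": 0,"x": 0,"y": 0,"z": 0.2},{"claw": 0,"spin": 0,"x": 0,"y": 0,"z": 0.2},{"claw": 0,"spin": 0,"x": 0,"y": 0,"z": 0.2},{"claw": 0,"spin": 0,"x": 0,"y": 0,"z": 0},{"claw": 0,"spin": 0,"x": 0,"y": 0,"z": 0}]}}

```text
time_s: 10.7
eef_pos: [472.2, -80.1, 191.3]
tcp_rot: [0.998, -0.07, 0.0, 0.0]
wrist_force: [-0.4, 0.4, -6.0]
finger_gap: 13.5
finger_force: 60.1
```

```bash
python3 - <<'E'
from h import *
F=[]
for i in range(5):
    get_image('side');s=sense();F.append(np.r_[s['eef_pos'],s['wrist_force']])
print(np.round(np.mean(F,0),2),np.round(np.std(F,0),2),s['time_s'])
E
```

```text
[ 4.7223e+02 -8.0120e+01  1.9132e+02  4.0000e-01  2.6000e-01 -5.7500e+00] [0.02 0.01 0.02 0.36 0.34 0.53] 10.95
```

>>> {"api": "step_arm", "payload": {"plan": [{"claw": 0,"spin": 0,"x": 0,"y": 0,"z": 0.2},{"claw": 0,"spin": 0,"x": 0,"y": 0,"z": 0.2},{"claw": 0,"spin": 0,"x": 0,"y": 0,"z": 0.2},{"claw": 0,"spin": 0,"x": 0,"y": 0,"z": 0.2},{"claw": 0,"spin": 0,"x": 0,"y": 0,"z": 0},{"claw": 0,"spin": 0,"x": 0,"y": 0,"z": 0}]}}

```text
time_s: 11.7
eef_pos: [472.3, -80.2, 183.4]
tcp_rot: [0.998, -0.07, 0.0, 0.0]
wrist_force: [-0.6, -0.8, -2.8]
finger_gap: 13.2
finger_force: 60.4
```

```bash
cat > f.py <<'E'
from h import *
F=[]
for i in range(5):
    get_image('side');s=sense();F.append(np.r_[s['eef_pos'],s['wrist_force'],s['moment']])
m=np.mean(F,0);c,q=np.cos(np.radians(8.1)),np.sin(np.radians(8.1))
print(np.round(m,2),'X',round(m[0]*c-m[1]*q,1),'out',round(-m[0]*q-m[1]*c+85.5,1),'Fx',round(m[3]*c-m[4]*q,2),'Fout',round(-m[3]*q-m[4]*c,2),s['time_s'])
E
python3 f.py
```

```text
[ 4.7227e+02 -8.0180e+01  1.8336e+02  8.0000e-02 -1.8700e+00 -3.3800e+00
 -4.4000e-01  1.0000e-02 -3.0000e-02] X 478.9 out 98.3 Fx 0.35 Fout 1.84 11.95
```

>>> {"api": "step_arm", "payload": {"plan": [{"claw": 0,"spin": 0,"x": 0,"y": 0.2,"z": 0},{"claw": 0,"spin": 0,"x": 0,"y": 0.2,"z": 0},{"claw": 0,"spin": 0,"x": 0,"y": 0.2,"z": 0},{"claw": 0,"spin": 0,"x": 0,"y": 0.2,"z": 0},{"claw": 0,"spin": 0,"x": 0,"y": 0.2,"z": 0},{"claw": 0,"spin": 0,"x": 0,"y": 0.2,"z": 0},{"claw": 0,"spin": 0,"x": 0,"y": 0.2,"z": 0}]}}

```text
time_s: 12.82
eef_pos: [470.1, -94.4, 183.2]
tcp_rot: [0.998, -0.07, -0.0, 0.0]
wrist_force: [0.5, 1.1, -5.5]
finger_gap: 13.4
finger_force: 60.3
```

```bash
python3 f.py
```

```text
[ 4.7007e+02 -9.4690e+01  1.8324e+02  4.0000e-02 -5.9000e-01 -4.7200e+00
 -1.7000e-01  4.0000e-02  0.0000e+00] X 478.7 out 113.0 Fx 0.12 Fout 0.58 13.075
```

>>> {"api": "step_arm", "payload": {"plan": [{"claw": 0,"spin": 0,"x": 0,"y": 0.1,"z": 0},{"claw": 0,"spin": 0,"x": 0,"y": 0,"z": 0}]}}

```text
time_s: 13.32
eef_pos: [470.1, -95.0, 183.3]
tcp_rot: [0.998, -0.07, -0.0, 0.0]
wrist_force: [-0.5, -0.4, -3.4]
finger_gap: 13.3
finger_force: 60.3
```

```bash
python3 f.py
```

```text
[ 4.7007e+02 -9.4990e+01  1.8326e+02 -1.8000e-01 -6.5000e-01 -3.8700e+00
 -1.1000e-01 -0.0000e+00  1.0000e-02] X 478.8 out 113.3 Fx -0.09 Fout 0.67 13.575
```

>>> {"api": "step_arm", "payload": {"plan": [{"claw": 0,"spin": 0,"x": 0,"y": 0.1,"z": 0},{"claw": 0,"spin": 0,"x": 0,"y": 0.1,"z": 0},{"claw": 0,"spin": 0,"x": 0,"y": 0,"z": 0}]}}

```text
time_s: 13.95
eef_pos: [469.5, -97.0, 183.0]
tcp_rot: [0.998, -0.07, -0.0, -0.0]
wrist_force: [-0.3, -0.3, -6.5]
finger_gap: 13.6
finger_force: 60.1
```

```bash
python3 f.py
```

```text
[ 4.6965e+02 -9.6910e+01  1.8313e+02 -1.0000e-01  1.6000e-01 -5.5200e+00
 -1.0000e-02  4.0000e-02 -1.0000e-02] X 478.6 out 115.3 Fx -0.12 Fout -0.15 14.2
```

>>> {"api": "step_arm", "payload": {"plan": [{"claw": 0,"spin": 0,"x": 0,"y": 0.1,"z": 0.1},{"claw": 0,"spin": 0,"x": 0,"y": 0.03,"z": 0.2},{"claw": 0,"spin": 0,"x": 0,"y": 0.03,"z": 0.2},{"claw": 0,"spin": 0,"x": 0,"y": 0.03,"z": 0.2},{"claw": 0,"spin": 0,"x": 0,"y": 0,"z": 0}]}}

```text
time_s: 14.82
eef_pos: [469.6, -98.8, 176.2]
tcp_rot: [0.998, -0.07, 0.0, -0.0]
wrist_force: [0.8, 0.4, -4.5]
finger_gap: 13.1
finger_force: 60.3
```

```bash
python3 f.py
```

```text
[ 4.6965e+02 -9.8810e+01  1.7634e+02  1.5000e-01  6.4000e-01 -4.0700e+00
  1.5000e-01 -1.0000e-02 -0.0000e+00] X 478.9 out 117.2 Fx 0.06 Fout -0.65 15.075
```

>>> {"api": "step_arm", "payload": {"plan": [{"claw": 0,"spin": 0,"x": 0,"y": 0.02,"z": 0.2},{"claw": 0,"spin": 0,"x": 0,"y": 0.02,"z": 0.2},{"claw": 0,"spin": 0,"x": 0,"y": 0.02,"z": 0.2},{"claw": 0,"spin": 0,"x": 0,"y": 0.02,"z": 0.2},{"claw": 0,"spin": 0,"x": 0,"y": 0.02,"z": 0.2},{"claw": 0,"spin": 0,"x": 0,"y": 0,"z": 0}]}}

```text
time_s: 15.82
eef_pos: [469.5, -99.7, 166.2]
tcp_rot: [0.998, -0.07, 0.0, -0.0]
wrist_force: [0.8, 1.3, -2.3]
finger_gap: 13.0
finger_force: 60.7
```

```bash
python3 f.py
```

```text
[ 4.6951e+02 -9.9720e+01  1.6633e+02  6.0000e-02  1.0600e+00 -1.4200e+00
  3.4000e-01 -0.0000e+00 -1.0000e-02] X 478.9 out 118.1 Fx -0.09 Fout -1.06 16.075
```

>>> {"api": "step_arm", "payload": {"plan": [{"claw": 0,"spin": 0,"x": 0,"y": 0,"z": 0.2},{"claw": 0,"spin": 0,"x": 0,"y": 0,"z": 0.2},{"claw": 0,"spin": 0,"x": 0,"y": 0,"z": 0.1},{"claw": 0,"spin": 0,"x": 0,"y": 0,"z": 0}]}}

```text
time_s: 16.58
eef_pos: [469.5, -100.0, 161.3]
tcp_rot: [0.998, -0.07, 0.0, 0.0]
wrist_force: [-0.4, 0.6, 0.7]
finger_gap: 13.3
finger_force: 61.0
```

```bash
python3 f.py
```

```text
[ 4.6948e+02 -9.9980e+01  1.6133e+02  2.0000e-02  8.0000e-02  7.0000e-02
  1.6000e-01  1.0000e-02  1.0000e-02] X 478.9 out 118.3 Fx 0.01 Fout -0.08 16.825
```

>>> {"api": "step_arm", "payload": {"plan": [{"claw": 1.8,"spin": 0,"x": 0,"y": 0,"z": 0},{"claw": 2.5,"spin": 0,"x": 0,"y": 0,"z": 0},{"claw": 3.5,"spin": 0,"x": 0,"y": 0,"z": 0},{"claw": 3.5,"spin": 0,"x": 0,"y": 0,"z": 0},{"claw": 3.5,"spin": 0,"x": 0,"y": 0,"z": -2},{"claw": 3.5,"spin": 0,"x": 0,"y": 0,"z": -3},{"claw": 6,"spin": 0,"x": 0,"y": 0,"z": -5},{"claw": 6,"spin": 0,"x": 0,"y": 0,"z": 0},{"claw": 6,"spin": 0,"x": 0,"y": 0,"z": 0}]}}

```text
time_s: 17.95
eef_pos: [469.0, -99.9, 260.9]
tcp_rot: [0.998, -0.07, -0.0, 0.0]
wrist_force: [-1.0, 0.2, -0.4]
finger_gap: 60.1
finger_force: 0.0
```

```bash
python3 f.py; python3 - <<'E'
from h import *
# small weight in wrist view w2? and fresh top/side/wrist: brass mask components
d=grab('wrist','w7.png');t=grab('top','t7.png');s=grab('side','s7.png')
for n,q in(('wrist',d),('top',t),('side',s)):
    h=cv2.cvtColor(q['img'],cv2.COLOR_RGB2HSV)
    m=cv2.inRange(h,(10,110,50),(28,255,255))
    k,l,st,c=cv2.connectedComponentsWithStats(m)
    print(n,[(st[i].tolist(),c[i].round(1).tolist()) for i in range(1,k) if st[i][4]>15 and st[i][4]<900])
    for P in((460,-298,118),(460,-298,42)):print(proj(q,P))
E
```

```text
[ 4.6869e+02 -9.9740e+01  2.6018e+02 -2.3000e-01 -0.0000e+00  3.0000e-02
 -1.0000e-02  3.0000e-02 -2.0000e-02] X 478.1 out 118.2 Fx -0.23 Fout 0.03 18.2
wrist [([381, 133, 23, 15, 97], [392.4, 139.6]), ([233, 157, 43, 11, 407], [253.8, 161.6]), ([87, 158, 31, 17, 339], [102.3, 164.6]), ([390, 162, 8, 6, 31], [393.3, 164.3]), ([96, 189, 24, 5, 88], [109.3, 191.3]), ([233, 191, 13, 7, 52], [238.0, 193.2])]
(np.float64(435.8706035789543), np.float64(160.57078102219955))
(np.float64(400.23445577136215), np.float64(150.4745909903229))
top [([127, 128, 16, 12, 96], [136.4, 133.7]), ([464, 204, 8, 33, 155], [466.3, 218.2]), ([222, 207, 11, 4, 27], [227.2, 208.1]), ([274, 211, 5, 4, 16], [276.2, 212.6]), ([221, 214, 12, 8, 58], [226.0, 218.0]), ([333, 216, 10, 7, 22], [336.5, 218.9]), ([367, 217, 25, 8, 150], [378.7, 220.1]), ([273, 222, 7, 4, 24], [275.8, 223.7]), ([337, 225, 11, 6, 24], [341.8, 228.0])]
(np.float64(346.1313878086127), np.float64(218.69415057094633))
(np.float64(341.1421189638145), np.float64(222.51677434997225))
side [([131, 158, 22, 20, 281], [141.0, 166.8]), ([263, 207, 7, 5, 16], [266.1, 209.1])]
(np.float64(318.84162064407025), np.float64(158.4341005746863))
(np.float64(316.7227633151874), np.float64(176.99672299456984))
```

>>> {"api": "step_arm", "payload": {"plan": [{"claw": 6,"spin": 0,"x": -0.4,"y": 4.9,"z": 0},{"claw": 6,"spin": 0,"x": -0.5,"y": 4.9,"z": 0},{"claw": 6,"spin": 0,"x": -0.5,"y": 4.9,"z": 0},{"claw": 6,"spin": 0,"x": -0.4,"y": 4.8,"z": 0},{"claw": 6,"spin": -10,"x": 0,"y": 0,"z": 1},{"claw": 6,"spin": -10,"x": 0,"y": 0,"z": 1},{"claw": 6,"spin": -8,"x": 0,"y": 0,"z": 1},{"claw": 6,"spin": 0,"x": 0,"y": 0,"z": 0}]}}

```text
time_s: 19.35
eef_pos: [423.8, -290.2, 230.4]
tcp_rot: [0.985, 0.173, -0.001, -0.001]
wrist_force: [0.3, 0.3, 0.5]
finger_gap: 59.9
finger_force: 0.0
```

```bash
cat > sm.py <<'E'
from h import *
import sys
get_image('side');d=grab('wrist',sys.argv[1]);s=sense();q=s['tcp_rot'];p=s['eef_pos'];psi=2*np.arctan2(q[1],q[0]);print(s['time_s'],p,np.degrees(psi))
h=cv2.cvtColor(d['img'],cv2.COLOR_RGB2HSV)
m=cv2.inRange(h,(10,100,50),(28,255,255))
k,l,st,c=cv2.connectedComponentsWithStats(m)
u,v=proj(d,(465,-290,42));print('exp',u,v)
S=[]
for i in range(1,k):
    if st[i][4]>40 and abs(c[i][0]-u)<60 and abs(c[i][1]-v)<60:
        cn=np.argwhere(l==i)[:,::-1].astype(np.float32);r=cv2.minAreaRect(cn);b=cv2.boxPoints(r)
        w=[onz(d,*x,38) for x in b];e=[w[1]-w[0],w[2]-w[1]];e=max(e,key=np.linalg.norm)
        a=np.degrees(np.arctan2(e[1],e[0]));ce=np.mean(w,0);S.append(ce)
        print(st[i].tolist(),c[i].round(1),'ctr',ce.round(1),'len',round(np.linalg.norm(e),1),'ang',round((a+180)%180-180,1))
# tab: grey-blue pixels
u,v=proj(d,(465,-290,110))
x0,y0=int(u)-50,int(v)-45
g=cv2.inRange(h,(95,25,60),(130,255,230))[y0:y0+90,x0:x0+100]
k,l,st,c=cv2.connectedComponentsWithStats(g)
for i in range(1,k):
    if st[i][4]>40:
        cn=np.argwhere(l==i)[:,::-1].astype(np.float32);r=cv2.minAreaRect(cn)
        w=onz(d,r[0][0]+x0,r[0][1]+y0,118);print('tab?',(st[i][:4]+[x0,y0,0,0]).tolist(),st[i][4],r,w.round(1))
E
python3 sm.py w8.png
```

```text
19.45 [ 424.40647134 -290.51193974  231.40130526] 19.813664057590135
exp 265.5568961301112 137.2440878169711
[255, 126, 27, 8, 166] [267.6 128.8] ctr [ 474.4 -289.8   38. ] len 31.5 ang -70.1
[256, 152, 7, 8, 50] [258.9 155.6] ctr [ 440.8 -290.5   38. ] len 8.8 ang -159.7
tab? [266, 141, 13, 23] 265 ((54.0, 54.0), (22.0, 12.0), 90.0) [ 459.7 -295.3  118. ]
```

>>> {"api": "step_arm", "payload": {"plan": [{"claw": 6,"spin": 0,"x": 3.1,"y": 1.6,"z": 0},{"claw": 6,"spin": 0,"x": 0,"y": 0,"z": 4},{"claw": 6,"spin": 0,"x": 0,"y": 0,"z": 4},{"claw": 6,"spin": 0,"x": 0,"y": 0,"z": 0.8},{"claw": 6,"spin": 0,"x": 0,"y": 0,"z": 0},{"claw": 6,"spin": 0,"x": 0,"y": 0,"z": 0}]}}

```text
time_s: 20.2
eef_pos: [460.0, -295.5, 145.1]
tcp_rot: [0.985, 0.173, 0.001, 0.001]
wrist_force: [0.5, -1.0, 1.6]
finger_gap: 60.0
finger_force: 0.0
```

```bash
python3 sm.py w9.png
```

```text
20.3 [ 459.73147066 -295.39826364  144.81488774] 19.94232882337149
exp 250.3310581608923 180.58719520307267
[237, 164, 35, 12, 311] [254.1 169.1] ctr [ 475.4 -289.8   38. ] len 32.0 ang -67.8
[238, 197, 7, 11, 63] [241.  201.8] ctr [ 440.7 -289.    38. ] len 10.2 ang -160.6
[265, 196, 8, 9, 50] [268.7 200.1] ctr [ 452.  -313.4   38. ] len 7.7 ang -145.7
tab? [246, 182, 18, 7] 71 ((55.58366394042969, 26.33852195739746), (5.738802433013916, 17.091650009155273), 86.42366790771484) [ 481.3 -288.   118. ]
tab? [244, 200, 23, 32] 452 ((55.66832733154297, 56.68316650390625), (31.94069480895996, 20.497766494750977), 84.2894058227539) [ 461.5 -295.2  118. ]
```

>>> {"api": "step_arm", "payload": {"plan": [{"claw": 6,"spin": 0,"x": 0.05,"y": 0,"z": 3},{"claw": 6,"spin": 0,"x": 0,"y": 0,"z": 2.4},{"claw": 6,"spin": 0,"x": 0,"y": 0,"z": 1},{"claw": 6,"spin": 0,"x": 0,"y": 0,"z": 0},{"claw": 0,"spin": 0,"x": 0,"y": 0,"z": 0},{"claw": 0,"spin": 0,"x": 0,"y": 0,"z": 0},{"claw": 0,"spin": 0,"x": 0,"y": 0,"z": 0},{"claw": 0,"spin": 0,"x": 0,"y": 0,"z": 0},{"claw": 0,"spin": 0,"x": 0,"y": 0,"z": 0},{"claw": 0,"spin": 0,"x": 0,"y": 0,"z": 0}]}}

```text
time_s: 21.55
eef_pos: [459.9, -295.2, 80.0]
tcp_rot: [0.985, 0.173, 0.0, 0.001]
wrist_force: [-1.0, 0.2, 5.8]
finger_gap: 13.2
finger_force: 58.8
```

>>> {"api": "step_arm", "payload": {"plan": [{"claw": 0,"spin": 0,"x": 0,"y": 0,"z": -2},{"claw": 0,"spin": 0,"x": 0,"y": 0,"z": -5},{"claw": 0,"spin": 0,"x": 0,"y": 0,"z": -5},{"claw": 0,"spin": 0,"x": 0,"y": 0,"z": -5},{"claw": 0,"spin": 0,"x": 0,"y": 0,"z": -5},{"claw": 0,"spin": 0,"x": 0,"y": 0,"z": -4},{"claw": 0,"spin": 10,"x": 0,"y": 0,"z": 0},{"claw": 0,"spin": 10,"x": 0,"y": 0,"z": 0},{"claw": 0,"spin": 8,"x": 0,"y": 0,"z": 0},{"claw": 0,"spin": 0,"x": 0,"y": 0,"z": 0}]}}

```text
time_s: 22.8
eef_pos: [458.9, -294.2, 338.3]
tcp_rot: [0.998, -0.069, -0.001, -0.0]
wrist_force: [-0.6, -0.3, -2.1]
finger_gap: 13.4
finger_force: 59.0
```

```bash
python3 f.py; python3 -c "
from h import *
s=sense();q=s['tcp_rot'];print(s['joint_positions'],np.degrees(2*np.arctan2(q[1],q[0])))"
```

```text
[ 4.5916e+02 -2.9444e+02  3.3876e+02  1.0000e-02  1.2000e-01 -3.0000e+00
  2.0000e-02 -0.0000e+00  1.0000e-02] X 496.1 out 312.3 Fx -0.0 Fout -0.12 23.05
[ 0.78840947  0.22072405 -0.3292983   1.71129536  0.07531285  1.22246
 -1.26897144] -7.961015977228921
```

>>> {"api": "step_arm", "payload": {"plan": [{"claw": 0,"spin": 0,"x": -0.2,"y": -3,"z": 0},{"claw": 0,"spin": 0,"x": -0.2,"y": -5,"z": 0},{"claw": 0,"spin": 0,"x": -0.2,"y": -5,"z": 0},{"claw": 0,"spin": 0,"x": -0.2,"y": -5,"z": 0},{"claw": 0,"spin": 0,"x": -0.2,"y": -5,"z": 0},{"claw": 0,"spin": 0,"x": -0.2,"y": -5,"z": 0},{"claw": 0,"spin": 0,"x": -0.2,"y": -5,"z": 0},{"claw": 0,"spin": 0,"x": -0.2,"y": -5,"z": 0},{"claw": 0,"spin": 0,"x": -0.1,"y": -3,"z": 0},{"claw": 0,"spin": 0,"x": 0,"y": 0,"z": 0}]}}

```text
time_s: 24.3
eef_pos: [499.5, 116.7, 339.4]
tcp_rot: [0.998, -0.067, -0.0, -0.001]
wrist_force: [0.0, -0.3, -3.1]
finger_gap: 13.4
finger_force: 59.2
```

>>> {"api": "step_arm", "payload": {"plan": [{"claw": 0,"spin": 0,"x": 0,"y": 0,"z": 2},{"claw": 0,"spin": 0,"x": 0,"y": 0,"z": 2},{"claw": 0,"spin": 0,"x": 0,"y": 0,"z": 2},{"claw": 0,"spin": 0,"x": 0,"y": 0,"z": 0},{"claw": 0,"spin": 0,"x": 0,"y": 0,"z": 0},{"claw": 0,"spin": 0,"x": 0,"y": 0,"z": 0}]}}

```text
time_s: 25.05
eef_pos: [500.5, 113.6, 280.3]
tcp_rot: [0.998, -0.07, 0.001, -0.0]
wrist_force: [-0.4, 0.1, -3.0]
finger_gap: 13.1
finger_force: 59.1
```

```bash
python3 f.py; python3 - <<'E'
from h import *
d=grab('wrist','w10.png');np.save('w10.npy',d,allow_pickle=True);im=d['img'].astype(int)
print(proj(d,(487,17.5,143)),proj(d,(494,70,150)),proj(d,(510,185,165)))
s=sense();q=s['tcp_rot'];print(np.degrees(2*np.arctan2(q[1],q[0])))
# bar centre line: bright bluish band (b>=r, bright) near pivot side
for o in(-60,-45,-30,20,60,70):  # out (right positive)
    c,sn=np.cos(np.radians(8.1)),np.sin(np.radians(8.1))
    P=np.array([486.5,17.7])-o*np.array([sn,c]);z=143-o*0.1
    u,v=proj(d,(*P,z));v0=int(v)-14;col=im[v0:v0+28,int(round(u))]
    print(o,round(u,1),round(v,1),v0,[int(x.sum())//3 for x in col])
E
```

```text
[ 5.0013e+02  1.1368e+02  2.7984e+02  1.2000e-01  2.1000e-01 -2.9900e+00
 -1.0000e-02 -0.0000e+00  2.0000e-02] X 479.1 out -97.5 Fx 0.09 Fout -0.22 25.3
(np.float64(344.94726049365624), np.float64(178.32120612355374)) (np.float64(296.3979426884901), np.float64(180.2594482498546)) (np.float64(180.7822459559433), np.float64(184.22187873299725))
-8.032840446972667
-60 289.4 180.1 166 [131, 134, 132, 130, 137, 125, 112, 99, 83, 84, 121, 178, 201, 206, 202, 202, 197, 171, 128, 82, 71, 72, 69, 71, 63, 76, 100, 114]
-45 303.5 179.7 165 [130, 128, 117, 91, 76, 70, 82, 112, 144, 138, 115, 133, 184, 205, 202, 203, 201, 188, 152, 118, 143, 141, 99, 70, 67, 67, 85, 103]
-30 317.5 179.4 165 [72, 72, 75, 78, 69, 66, 60, 66, 74, 84, 110, 150, 189, 203, 205, 201, 205, 187, 141, 93, 102, 112, 114, 114, 108, 111, 114, 109]
20 362.6 178.4 164 [212, 216, 216, 207, 179, 142, 121, 114, 108, 98, 92, 126, 180, 203, 205, 204, 200, 196, 192, 203, 210, 218, 215, 213, 214, 209, 212, 213]
60 397.0 177.6 163 [126, 144, 154, 151, 125, 117, 118, 117, 119, 102, 95, 116, 162, 197, 204, 201, 200, 196, 182, 147, 120, 137, 184, 210, 216, 217, 213, 214]
70 405.3 177.5 163 [123, 118, 121, 121, 117, 113, 105, 89, 78, 85, 88, 119, 163, 194, 203, 201, 197, 201, 180, 130, 83, 66, 65, 62, 72, 117, 172, 205]
```

>>> {"api": "step_arm", "payload": {"plan": [{"claw": 0,"spin": 0,"x": 0,"y": 0,"z": 1.5},{"claw": 0,"spin": 0,"x": 0,"y": 0,"z": 1.5},{"claw": 0,"spin": 0,"x": 0,"y": 0,"z": 0.5},{"claw": 0,"spin": 0,"x": 0,"y": 0,"z": 0.4},{"claw": 0,"spin": 0,"x": 0,"y": 0,"z": 0.4},{"claw": 0,"spin": 0,"x": 0,"y": 0,"z": 0}]}}

```text
time_s: 26.1
eef_pos: [499.8, 113.7, 236.1]
tcp_rot: [0.998, -0.07, -0.0, 0.0]
wrist_force: [-0.4, -0.4, -2.5]
finger_gap: 13.2
finger_force: 59.2
```

>>> {"api": "step_arm", "payload": {"plan": [{"claw": 0,"spin": 0,"x": 0,"y": 0,"z": 0.8},{"claw": 0,"spin": 0,"x": 0,"y": 0,"z": 0.8},{"claw": 0,"spin": 0,"x": 0,"y": 0,"z": 0.8},{"claw": 0,"spin": 0,"x": 0,"y": 0,"z": 0.8},{"claw": 0,"spin": 0,"x": 0,"y": 0,"z": 0.5},{"claw": 0,"spin": 0,"x": 0,"y": 0,"z": 0.3},{"claw": 0,"spin": 0,"x": 0,"y": 0,"z": 0}]}}

```text
time_s: 26.98
eef_pos: [499.8, 113.7, 196.1]
tcp_rot: [0.998, -0.07, -0.0, 0.0]
wrist_force: [0.1, -0.4, -3.1]
finger_gap: 13.6
finger_force: 59.2
```

```bash
python3 f.py
```

```text
[ 5.0001e+02  1.1372e+02  1.9645e+02 -3.0000e-01  9.0000e-02 -2.4500e+00
  1.0000e-02 -2.0000e-02  1.0000e-02] X 479.0 out -97.5 Fx -0.31 Fout -0.05 27.225
```

>>> {"api": "step_arm", "payload": {"plan": [{"claw": 0,"spin": 0,"x": 0,"y": 0,"z": 0.2},{"claw": 0,"spin": 0,"x": 0,"y": 0,"z": 0.2},{"claw": 0,"spin": 0,"x": 0,"y": 0,"z": 0.2},{"claw": 0,"spin": 0,"x": 0,"y": 0,"z": 0.2},{"claw": 0,"spin": 0,"x": 0,"y": 0,"z": 0.2},{"claw": 0,"spin": 0,"x": 0,"y": 0,"z": 0.2},{"claw": 0,"spin": 0,"x": 0,"y": 0,"z": 0.1},{"claw": 0,"spin": 0,"x": 0,"y": 0,"z": 0}]}}

```text
time_s: 28.22
eef_pos: [500.1, 113.9, 183.4]
tcp_rot: [0.998, -0.07, 0.0, -0.0]
wrist_force: [0.3, 0.4, -1.1]
finger_gap: 13.3
finger_force: 59.5
```

```bash
python3 f.py
```

```text
[ 5.0003e+02  1.1379e+02  1.8340e+02  1.4000e-01  1.5700e+00 -1.0500e+00
  3.3000e-01 -5.0000e-02  1.0000e-02] X 479.0 out -97.6 Fx -0.09 Fout -1.58 28.475
```

>>> {"api": "step_arm", "payload": {"plan": [{"claw": 0,"spin": 0,"x": 0,"y": -0.2,"z": 0},{"claw": 0,"spin": 0,"x": 0,"y": -0.2,"z": 0},{"claw": 0,"spin": 0,"x": 0,"y": -0.2,"z": 0},{"claw": 0,"spin": 0,"x": 0,"y": -0.2,"z": 0},{"claw": 0,"spin": 0,"x": 0,"y": -0.2,"z": 0},{"claw": 0,"spin": 0,"x": 0,"y": -0.2,"z": 0},{"claw": 0,"spin": 0,"x": 0,"y": -0.2,"z": 0},{"claw": 0,"spin": 0,"x": 0,"y": 0,"z": 0}]}}

```text
time_s: 29.48
eef_pos: [501.9, 128.0, 183.3]
tcp_rot: [0.998, -0.07, 0.0, -0.0]
wrist_force: [-0.5, 0.9, -1.9]
finger_gap: 13.3
finger_force: 59.3
```

```bash
python3 f.py
```

```text
[ 5.0186e+02  1.2793e+02  1.8334e+02 -2.1000e-01  4.0000e-02 -1.4000e+00
  8.0000e-02  3.0000e-02  2.0000e-02] X 478.8 out -111.9 Fx -0.21 Fout -0.02 29.725
```

>>> {"api": "step_arm", "payload": {"plan": [{"claw": 0,"spin": 0,"x": 0,"y": -0.1,"z": 0},{"claw": 0,"spin": 0,"x": 0,"y": -0.1,"z": 0},{"claw": 0,"spin": 0,"x": 0,"y": -0.1,"z": 0},{"claw": 0,"spin": 0,"x": 0,"y": 0,"z": 0}]}}

```text
time_s: 30.22
eef_pos: [502.2, 130.5, 183.2]
tcp_rot: [0.998, -0.07, -0.0, 0.0]
wrist_force: [-0.8, -1.3, -1.3]
finger_gap: 13.7
finger_force: 59.4
```

```bash
python3 f.py
```

```text
[ 5.0224e+02  1.3054e+02  1.8326e+02 -2.2000e-01 -9.5000e-01 -1.2400e+00
 -2.1000e-01  3.0000e-02  1.0000e-02] X 478.8 out -114.5 Fx -0.09 Fout 0.98 30.475
```

>>> {"api": "step_arm", "payload": {"plan": [{"claw": 0,"spin": 0,"x": 0,"y": -0.1,"z": 0},{"claw": 0,"spin": 0,"x": 0,"y": -0.1,"z": 0},{"claw": 0,"spin": 0,"x": 0,"y": 0,"z": 0}]}}

```text
time_s: 30.85
eef_pos: [502.5, 132.7, 183.3]
tcp_rot: [0.998, -0.07, -0.0, -0.0]
wrist_force: [-0.7, -0.5, -1.4]
finger_gap: 13.4
finger_force: 59.4
```

```bash
python3 f.py
```

```text
[ 5.0253e+02  1.3266e+02  1.8329e+02  1.0000e-02 -5.9000e-01 -1.4700e+00
 -1.7000e-01  4.0000e-02  2.0000e-02] X 478.8 out -116.6 Fx 0.09 Fout 0.58 31.1
```

>>> {"api": "step_arm", "payload": {"plan": [{"claw": 0,"spin": 0,"x": 0,"y": -0.1,"z": 0},{"claw": 0,"spin": 0,"x": 0,"y": -0.1,"z": 0},{"claw": 0,"spin": 0,"x": 0,"y": 0,"z": 0}]}}

```text
time_s: 31.48
eef_pos: [502.8, 134.6, 183.3]
tcp_rot: [0.998, -0.07, -0.0, -0.0]
wrist_force: [0.3, -1.4, -1.9]
finger_gap: 13.1
finger_force: 59.4
```

```bash
python3 f.py
```

```text
[ 5.0281e+02  1.3456e+02  1.8326e+02 -4.9000e-01 -8.0000e-01 -1.2900e+00
 -1.7000e-01  2.0000e-02  1.0000e-02] X 478.8 out -118.6 Fx -0.38 Fout 0.86 31.725
```

>>> {"api": "step_arm", "payload": {"plan": [{"claw": 0,"spin": 0,"x": 0,"y": -0.1,"z": 0},{"claw": 0,"spin": 0,"x": 0,"y": -0.1,"z": 0},{"claw": 0,"spin": 0,"x": 0,"y": 0,"z": 0}]}}

```text
time_s: 32.1
eef_pos: [503.1, 136.6, 183.2]
tcp_rot: [0.998, -0.07, 0.0, -0.0]
wrist_force: [-0.2, -1.6, -1.4]
finger_gap: 13.3
finger_force: 59.4
```

```bash
python3 f.py
```

```text
[ 5.0309e+02  1.3657e+02  1.8327e+02 -2.6000e-01 -9.5000e-01 -1.4100e+00
 -1.6000e-01  4.0000e-02  0.0000e+00] X 478.8 out -120.6 Fx -0.12 Fout 0.98 32.35
```

>>> {"api": "step_arm", "payload": {"plan": [{"claw": 0,"spin": 0,"x": 0,"y": -0.1,"z": 0},{"claw": 0,"spin": 0,"x": 0,"y": -0.1,"z": 0},{"claw": 0,"spin": 0,"x": 0,"y": 0,"z": 0}]}}

```text
time_s: 32.72
eef_pos: [503.4, 138.6, 183.3]
tcp_rot: [0.998, -0.07, 0.0, -0.0]
wrist_force: [-0.1, -1.2, -0.7]
finger_gap: 13.1
finger_force: 59.4
```

```bash
python3 f.py
```

```text
[ 5.0336e+02  1.3856e+02  1.8327e+02  3.0000e-02 -6.7000e-01 -1.2600e+00
 -1.5000e-01  1.0000e-02 -2.0000e-02] X 478.8 out -122.6 Fx 0.12 Fout 0.66 32.975
```

>>> {"api": "step_arm", "payload": {"plan": [{"claw": 0,"spin": 0,"x": 0,"y": -0.1,"z": 0},{"claw": 0,"spin": 0,"x": 0,"y": 0,"z": 0}]}}

```text
time_s: 33.22
eef_pos: [503.5, 139.5, 183.3]
tcp_rot: [0.998, -0.07, 0.0, -0.0]
wrist_force: [0.4, -1.0, -1.0]
finger_gap: 13.3
finger_force: 59.4
```

```bash
python3 f.py
```

```text
[ 5.0350e+02  1.3952e+02  1.8327e+02 -3.6000e-01 -4.7000e-01 -1.1400e+00
 -8.0000e-02  1.0000e-02 -2.0000e-02] X 478.8 out -123.6 Fx -0.29 Fout 0.52 33.475
```

>>> {"api": "step_arm", "payload": {"plan": [{"claw": 0,"spin": 0,"x": 0,"y": -0.1,"z": 0},{"claw": 0,"spin": 0,"x": 0,"y": -0.1,"z": 0},{"claw": 0,"spin": 0,"x": 0,"y": 0,"z": 0}]}}

```text
time_s: 33.85
eef_pos: [503.8, 141.8, 183.3]
tcp_rot: [0.998, -0.07, 0.0, -0.0]
wrist_force: [0.6, 0.2, -1.5]
finger_gap: 13.3
finger_force: 59.4
```

```bash
python3 f.py
```

```text
[ 5.0381e+02  1.4173e+02  1.8331e+02 -2.1000e-01  4.2000e-01 -1.2000e+00
  1.7000e-01  2.0000e-02 -0.0000e+00] X 478.8 out -125.8 Fx -0.26 Fout -0.38 34.1
```

>>> {"api": "step_arm", "payload": {"plan": [{"claw": 0,"spin": 0,"x": 0,"y": -0.1,"z": 0},{"claw": 0,"spin": 0,"x": 0,"y": 0,"z": 0}]}}

```text
time_s: 34.35
eef_pos: [503.9, 142.4, 183.2]
tcp_rot: [0.998, -0.07, -0.0, 0.0]
wrist_force: [0.0, 0.2, -1.0]
finger_gap: 13.3
finger_force: 59.4
```

```bash
python3 f.py
```

```text
[ 5.0389e+02  1.4241e+02  1.8324e+02 -1.2000e-01  7.3000e-01 -1.7000e+00
  8.0000e-02  3.0000e-02 -1.0000e-02] X 478.8 out -126.5 Fx -0.22 Fout -0.71 34.6
```

>>> {"api": "step_arm", "payload": {"plan": [{"claw": 0,"spin": 0,"x": 0,"y": -0.1,"z": 0},{"claw": 0,"spin": 0,"x": 0,"y": 0,"z": 0}]}}

```text
time_s: 34.85
eef_pos: [504.0, 143.5, 183.2]
tcp_rot: [0.998, -0.07, -0.0, -0.0]
wrist_force: [0.3, 0.5, -1.8]
finger_gap: 13.5
finger_force: 59.4
```

```bash
python3 f.py
```

```text
[ 5.0402e+02  1.4352e+02  1.8323e+02 -3.9000e-01  1.2000e+00 -2.0700e+00
  1.9000e-01 -1.0000e-02 -2.0000e-02] X 478.8 out -127.6 Fx -0.56 Fout -1.13 35.1
```

>>> {"api": "step_arm", "payload": {"plan": [{"claw": 0,"spin": 0,"x": 0,"y": -0.1,"z": 0},{"claw": 0,"spin": 0,"x": 0,"y": 0,"z": 0}]}}

```text
time_s: 35.35
eef_pos: [504.1, 144.2, 183.1]
tcp_rot: [0.998, -0.07, -0.0, 0.0]
wrist_force: [-0.1, 0.3, -2.4]
finger_gap: 13.2
finger_force: 59.3
```

```bash
python3 f.py
```

```text
[ 5.0411e+02  1.4420e+02  1.8315e+02 -1.4000e-01  2.2000e-01 -2.7700e+00
 -1.0000e-02  3.0000e-02  2.0000e-02] X 478.8 out -128.3 Fx -0.17 Fout -0.2 35.6
```

>>> {"api": "step_arm", "payload": {"plan": [{"claw": 0,"spin": 0,"x": 0,"y": -0.06,"z": 0.1},{"claw": 0,"spin": 0,"x": 0,"y": -0.04,"z": 0.2},{"claw": 0,"spin": 0,"x": 0,"y": -0.04,"z": 0.2},{"claw": 0,"spin": 0,"x": 0,"y": -0.03,"z": 0.2},{"claw": 0,"spin": 0,"x": 0,"y": 0,"z": 0}]}}

```text
time_s: 36.22
eef_pos: [504.5, 145.9, 176.1]
tcp_rot: [0.998, -0.07, -0.0, 0.0]
wrist_force: [-0.2, -1.8, -1.4]
finger_gap: 13.5
finger_force: 59.4
```

```bash
python3 f.py
```

```text
[ 5.0446e+02  1.4599e+02  1.7628e+02  9.0000e-02 -9.0000e-01 -1.6900e+00
 -3.1000e-01 -0.0000e+00  0.0000e+00] X 478.9 out -130.1 Fx 0.21 Fout 0.88 36.475
```

>>> {"api": "step_arm", "payload": {"plan": [{"claw": 0,"spin": 0,"x": 0,"y": 0,"z": 0.2},{"claw": 0,"spin": 0,"x": 0,"y": 0,"z": 0.2},{"claw": 0,"spin": 0,"x": 0,"y": 0,"z": 0.2},{"claw": 0,"spin": 0,"x": 0,"y": 0,"z": 0}]}}

```text
time_s: 36.98
eef_pos: [504.5, 146.5, 170.2]
tcp_rot: [0.998, -0.07, 0.0, -0.0]
wrist_force: [-0.3, 0.1, 0.7]
finger_gap: 13.2
finger_force: 59.5
```

```bash
python3 f.py
```

```text
[ 5.0455e+02  1.4644e+02  1.7039e+02 -1.4000e-01  7.2000e-01  5.0000e-02
  2.2000e-01 -1.0000e-02  2.0000e-02] X 478.9 out -130.6 Fx -0.24 Fout -0.7 37.225
```

Weight fully carried by the beam. Release and rise.

>>> {"api": "step_arm", "payload": {"plan": [{"claw": 1.8,"spin": 0,"x": 0,"y": 0,"z": 0},{"claw": 2.5,"spin": 0,"x": 0,"y": 0,"z": 0},{"claw": 3.5,"spin": 0,"x": 0,"y": 0,"z": 0},{"claw": 3.5,"spin": 0,"x": 0,"y": 0,"z": 0},{"claw": 3.5,"spin": 0,"x": 0,"y": 0,"z": -2},{"claw": 3.5,"spin": 0,"x": 0,"y": 0,"z": -3},{"claw": 3.5,"spin": 0,"x": 0,"y": 0,"z": -5},{"claw": 3.5,"spin": 0,"x": 0,"y": 0,"z": -5},{"claw": 3.5,"spin": 0,"x": 0,"y": 0,"z": 0},{"claw": 3.5,"spin": 0,"x": 0,"y": 0,"z": 0}]}}

```text
time_s: 38.48
eef_pos: [504.1, 145.7, 319.8]
tcp_rot: [0.998, -0.07, -0.0, 0.0]
wrist_force: [0.4, 0.2, -0.8]
finger_gap: 35.0
finger_force: 0.0
```

```bash
python3 f.py; python3 - <<'E'
from h import *
ds=[]
for k in range(2):
    for n in('side','top','wrist'):
        q=grab(n,f'{n}_e{k}.png');ds.append(q)
        h=cv2.cvtColor(q['img'],cv2.COLOR_RGB2HSV);m=cv2.inRange(h,(10,100,50),(28,255,255))
        kk,l,st,c=cv2.connectedComponentsWithStats(m)
        uu=[proj(q,P) for P in((504.8,146,94+38),(469.5,-99.5,94+42))]
        print(n,np.round(uu,1).tolist(),[(c[i].round(1).tolist(),int(st[i][4])) for i in range(1,kk) if st[i][4]>8 and min(np.hypot(*(c[i]-u)) for u in uu)<40])
for i in range(3):print(np.abs(ds[i]['img'].astype(int)-ds[i+3]['img']).max())
E
```

```text
[ 5.0383e+02  1.4572e+02  3.1897e+02 -3.0000e-02  0.0000e+00 -5.0000e-02
  1.0000e-02  1.0000e-02 -1.0000e-02] X 478.3 out -129.8 Fx -0.03 Fout 0.0 38.725
side [[244.8, 216.2], [293.8, 178.2]] [([296.9, 182.4], 19), ([266.1, 210.2], 35), ([247.8, 221.8], 12)]
top [[199.2, 209.8], [281.6, 217.7]] [([230.5, 208.6], 23), ([306.6, 208.4], 9), ([276.8, 211.7], 18), ([287.9, 212.6], 11), ([280.4, 223.9], 56)]
wrist [[253.8, 168.2], [450.5, 169.9]] [([254.5, 154.6], 165), ([450.7, 155.8], 289), ([243.6, 181.4], 15), ([438.0, 183.4], 126)]
side [[244.8, 216.2], [293.8, 178.2]] [([296.9, 182.4], 19), ([266.1, 210.3], 34), ([247.9, 221.8], 11)]
top [[199.2, 209.8], [281.6, 217.7]] [([230.5, 208.6], 23), ([276.8, 211.7], 18), ([287.9, 212.6], 11), ([280.4, 223.9], 56)]
wrist [[253.9, 168.4], [450.3, 170.1]] [([254.3, 154.8], 173), ([450.5, 155.9], 295), ([243.6, 181.6], 15), ([437.7, 183.5], 121)]
39
60
80
```

```bash
python3 -c "
from plant import arm
print(arm.job_done())"
```

```text
the job is handed in; nothing more can be done
None
```

The large weight hangs in the right groove and the small one in the left. By my last camera check both sit where a level beam would put them. The job is handed in; the hand-in call returned no verdict.

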